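# Stack and lock a bayonet strainer

### The arm

A 6-joint arm with a two-finger parallel gripper is mounted at the origin on a cart in front of the work surface, level with it; the furniture and walls round the work are solid. World frame = base frame: x ahead of the robot, y to its left, z up, the work surface at z = 0. Lengths are in m, angles in degrees, forces in N, time in s.
With the tool pointing down it reaches from about 0.375 to 0.9 m from the base axis. Payload 3.1 kg.
Tool frame: the origin (TCP) lies midway between the tips of the shut fingers; the grasp point (between the pads) lies 19 mm behind it (env.tcp_to_grasp is the distance from the TCP to the grasp point, in m); z points along the fingers, y is the direction in which the jaws open and shut (so a half turn about z gives the same grasp; the last joint's range is limited). The gripper opens to 87 mm and grips with 3 to 60 N. Pads are 19 mm wide; open, the fingers measure 117 mm over their backs; the gripper's body (75 mm by 190 mm) begins 51 mm behind the grasp point.
Start: joints at [55.663, 30.224, 82.088, -0, 67.689, -10.227], TCP at [0.255, 0.57, 0.223] pointing down, gripper open.
Joint ranges: [-176.69, 176.69], [-43.24, 126.21], [12.49, 139.97], [-82, 262], [0, 151.66], [-163.58, 163.58]. Speed limits (degrees/s): [159.86, 159.86, 180, 180, 180, 180].

### API

Orientations are given as a 3x3 rotation matrix whose columns are the frame's x, y, z axes.
In Python, from plant import env gives the robot as it stands.
- The arm moves only by the tool carry_out, never from a script. Its argument "series" is a list of rows, each a list of 7 numbers: the opening, from 0 (shut) to 1 (fully open), then the shift along the tool's x, y, z in m, then the turn, a rotation vector about the tool's x, y, z in degrees. In form: [[claw, x, y, z, wx, wy, wz], ...]. A call has 1 to 5 rows; each row shifts and turns the commanded pose from where the row before left it, along the tool's axes as they then stand; what a row does not reach is not made up. A row lasts 1/10 s, in which the tool goes at most 50 mm and 8.59 degrees, less where a joint would pass 70% of its speed; a pose out of reach is approached as far as the arm can. A call is refused whole if a number of a shift passes 0.05 or a number of a turn 8.59, either way. A call with a gripper value outside its range is refused whole. The fingers move at their own pace and stop on an object; "squeeze" is the grip in N (left out, the last holds). Time passes only in rows, so rows that do not move let the fingers close. It gives the time, the measured TCP pose, the force and the opening at its end, in the units of the state.
- env.sense(): the state, without advancing time (a new reading comes with each control period).
- env.grab_frame(name): name is "scene" or "top" or "wrist"; returns (picture, depth): 480x640x3 uint8, blue, green, red; 480x640 float32, m along the optical axis (not along the pixel's ray), 0 where there is no reading.
- env.camera_model(name): a dict with "fx", "fy", "cx", "cy" (pixels), "dist_coeffs" ([k1, k2, p1, p2, k3] as OpenCV has them; the pictures are not rectified), "camera_from_world" (4x4, takes a point from world to camera coordinates); the wrist camera has in their place "hand_eye" (4x4, takes a point from camera to tool coordinates, whose origin is the TCP and whose axes are the flange's). Camera axes: x right, y down, z forward; pixel columns grow to the right and rows downward; lengths in m; the calibration is good to about 2 mm. A picture is of the moment at which its call begins: read the wrist's pose just before it. camera_model takes no time and is no camera call.
- env.close_job(): hands the job in, once; it reports no verdict.
The state is a dict: "time": time; "qpos": joint angles; "joint_velocities": joint speeds; "tau": joint torques, N m; "eef_pos": TCP position; "orientation": TCP orientation; "force": force on the tool from outside, world axes, zero at the start; "torque": the same for the moment, N m; "finger_gap": finger opening in m.
Only numpy, scipy, OpenCV 4.12 (cv2) and the standard library are available. Lean on these libraries where they do the work, as an engineer would, in place of code of your own. Each camera call takes 0.05 s, during which the arm holds its last target. There are 200 camera calls.

### The job

Assemble the pump strainer. Set the strainer stage (the round steel body with two lugs at its foot) into the socket of the base head bolted to the bench, lugs through the gaps, and turn it clockwise seen from above about a quarter turn up to its stop; then set the cap (the small part with the grip bar) into the socket on top of the strainer stage in the same way and turn it clockwise up to its stop. Leave both fully down and locked, let go, and leave the other things on the bench where they are.

Things in the scene. Friction and masses are not known exactly. Their poses are not given: they have to be found in the camera images.
- base_head: Fixed strainer base: grey plate 126x116x10 mm bolted to the bench, on it an aluminium turret 92 mm across, 43 mm high overall, with pipe stubs along +-y out to 64 mm from the axis. Origin: centre of the plate's underside, on the turret axis, z up. Dark index lines on the ring's top mark its +x and -x. The turret's top is a bayonet socket (see base_socket), radial play 3 mm.
- base_socket (a point): Centre of the base socket's floor (base z 30 mm), axes as the base. Ring wall inner radius 42; two lips of inner radius 34.5, underside 8.5, top 13 mm above the floor. The two 68 degree gaps between lips are centred 86 and 266 degrees anticlockwise from +x. Lugs drop in there (+-11 degrees) and turn clockwise to a solid stop with stage x along base x (0 or 180 alike); anticlockwise is blocked.
- strainer_stage: Loose steel strainer stage, 0.35 kg, upright: round body 63 mm across, 67 mm high, solid to z 55 mm; grip across the diameter at any yaw, 25 to 55 mm above the underside. Origin: centre of underside, z up. Two lugs at the foot along its +x and -x: to radius 39 mm, 44 degrees wide, z 0 to 6 mm. Dark upright lines on the body stand above them. Seated, its underside rests on the base socket's floor.
- stage_socket (a point): Centre of the floor of the socket on top of the strainer stage (stage z 55 mm), axes as the stage. Wall inner radius 28; lips of inner radius 20, underside 7.5, top 12 mm above the floor; radial play 3 mm. Gaps centred 86 and 266 degrees anticlockwise from +x (enter within +-11); turn clockwise to a solid stop with cap x along stage x (0 or 180 alike). Dark lines on the rim mark +x and -x.
- cap_stage: Loose steel cap, 0.12 kg, upright, 51 mm high. Origin: centre of its underside, z up. Round foot 34 mm across, z 0 to 16 mm, with two lugs along its +x and -x: to radius 25 mm, 44 degrees wide, z 0 to 5 mm. Above it a grip bar along its x, 40 mm long, 14 mm thick (along y), z 16 to 51 mm: grip across the 14 mm. Seated, its underside rests on the stage socket's floor.
- drift: Bystander: brass rod 122 mm long along its x, 19 mm thick. Origin at the middle of its underside.
- spanner: Bystander: steel spanner 180 mm long along its y, 9 mm thick. Origin at the middle of its underside.
- bolt_near: Bystander: dark hex bolt 65 mm long along its y. Origin at the middle of its underside.
- bolt_far: Bystander: brownish hex bolt 82 mm long along its y. Origin at the middle of its underside.
- hex_nut: Bystander: hex nut 27 mm across, 13 mm high. Origin at the centre of its underside.
- motor: Obstacle, fixed: large blue electric motor behind the work, left of centre. To its right, at about x 0.99, y -0.22 m, stands a tall black pump with levers reaching towards the robot and over the motor. Keep clear of both: swing from side to side in front of them with the hand drawn in, about 0.44 m from the robot's axis and 0.3 m high.
There are look-alikes about, which are no part of the job. There is more than one size of the base_head; the job needs the larger.

How it is judged:
By the outcome, as a careful person would: the job done as asked, in the order asked, and still so for the second after the job is handed in, with the robot touching nothing.
It also fails if it takes over 61 s, if anything falls off the work surface, if the arm or the gripper's body presses on something with over 40 N, if the wrist force passes 120 N, or if a joint passes its speed limit or range.

## Working session

There is one attempt and no reset: what is moved stays moved. The work goes in short steps, Python scripts to look and compute and a tool call to move; the robot and the scene stay as the last step left them, time stands still between calls to the robot, and variables do not carry over. Pictures are saved under pics/ and viewed, about 8 in all and at most 12, crops included, and the job is handed in when it is done.

Besides the shell and the picture viewer there is one more tool, called after "Request:" by a JSON object that holds its "method" and its "body". carry_out: Moves the arm, as the interface text tells. Its arguments: {"type":"object","properties":{"series":{"type":"array","items":{"type":"array","items":{"type":"number"}}},"squeeze":{"type":"number"}},"required":["series"]}

```bash
mkdir -p pics; ls; cat > h.py <<'E'
import numpy as np, cv2
from plant import env
def grab(n):
    s=env.sense(); im,d=env.grab_frame(n); c=env.camera_model(n)
    K=np.array([[c['fx'],0,c['cx']],[0,c['fy'],c['cy']],[0,0,1]]); D=np.array(c['dist_coeffs'],float)
    if 'camera_from_world' in c: T=np.linalg.inv(np.array(c['camera_from_world']))
    else:
        W=np.eye(4); W[:3,:3]=s['orientation']; W[:3,3]=s['eef_pos']; T=W@np.array(c['hand_eye'])
    return dict(im=im,d=d,K=K,D=D,T=T)
def cloud(g):
    h,w=g['d'].shape
    u,v=np.meshgrid(np.arange(w,dtype=np.float32),np.arange(h,dtype=np.float32))
    n=cv2.undistortPoints(np.stack([u,v],-1).reshape(-1,1,2),g['K'],g['D']).reshape(h,w,2)
    P=np.dstack([n*g['d'][...,None],g['d']]); return P@g['T'][:3,:3].T+g['T'][:3,3]
def ray_at_z(g,uv,z):
    n=cv2.undistortPoints(np.array(uv,np.float32).reshape(-1,1,2),g['K'],g['D']).reshape(-1,2)
    r=np.c_[n,np.ones(len(n))]@g['T'][:3,:3].T; o=g['T'][:3,3]
    return o+r*((z-o[2])/r[:,2])[:,None]
E
python3 - <<'E'
from h import *
s=env.sense(); print(s, env.tcp_to_grasp)
for n in('top','scene'):
    g=grab(n); cv2.imwrite(f'pics/{n}0.png',g['im']); np.savez(f'{n}0.npz',**g); print(n,g['T'].round(3).tolist())
E
```

```text
pics
{'time': 0.0, 'qpos': array([ 5.56637870e+01,  3.02784123e+01,  8.21566475e+01, -1.22835533e-03,
        6.76892737e+01, -1.02268892e+01]), 'joint_velocities': array([-0.05514347, -0.02503635,  0.08312318, -0.08066622, -0.09429739,
        0.05857148]), 'tau': array([ 2.36320186e-03, -4.40040207e+01, -1.76596266e+01,  6.33549364e-02,
        5.81681519e-02, -1.61341050e-04]), 'eef_pos': array([0.25485178, 0.56987298, 0.22157613]), 'orientation': array([[-9.12770830e-01,  4.08470261e-01, -1.20762170e-03],
       [ 4.08471882e-01,  9.12769122e-01, -1.80306943e-03],
       [ 3.65779559e-04, -2.13906869e-03, -9.99997645e-01]]), 'force': array([-0.81201601,  0.05917592,  0.2212792 ]), 'torque': array([ 0.03341362, -0.02543414,  0.0263633 ]), 'finger_gap': 0.08715836460117957} 0.0187
top [[0.016, -0.994, 0.11, 0.408], [-1.0, -0.017, -0.005, 0.036], [0.006, -0.11, -0.994, 0.998], [0.0, 0.0, 0.0, 1.0]]
scene [[0.616, -0.4, 0.678, -0.341], [-0.788, -0.315, 0.53, -0.623], [0.002, -0.861, -0.509, 0.708], [0.0, 0.0, 0.0, 1.0]]
```

View pics/top0.png

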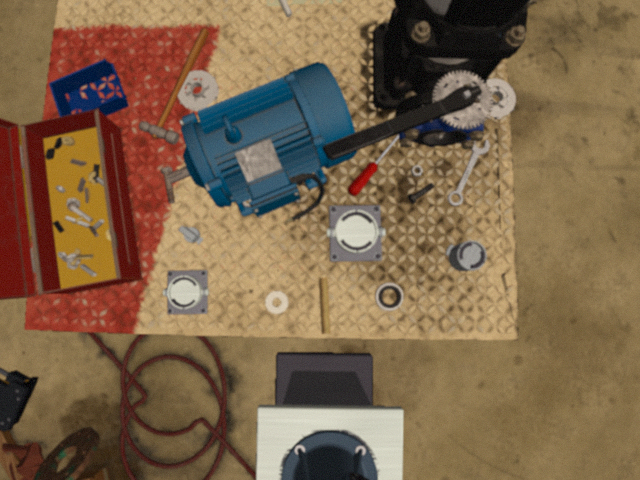

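View pics/scene0.png

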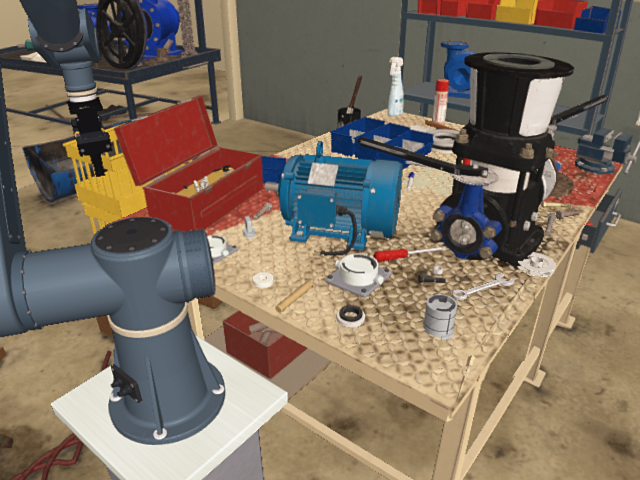

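The top view shows: base candidates at (356,232), which is the larger, and (186,292), the smaller. The stage is the grey cylinder at (467,256), against the flat rings at (390,296) and (276,302). The cap is probably the grey piece at (190,233). I'll check all of these in one mosaic of crops and measure them.

```bash
python3 - <<'E'
from h import *
t=dict(np.load('top0.npz')); s=dict(np.load('scene0.npz'))
def crop(g,u,v,r): return cv2.resize(g['im'][v-r:v+r,u-r:u+r],(260,260),interpolation=cv2.INTER_CUBIC)
m=np.vstack([np.hstack([crop(t,467,256,28),crop(t,356,232,34),crop(t,190,233,22)]),np.hstack([crop(s,440,316,32),crop(s,358,270,36),crop(s,252,226,22)])])
cv2.imwrite('pics/mos.png',m)
P=cloud(t); Q=cloud(s)
for n,u,v,r in [('stage',467,256,28),('base',356,232,34),('small',186,292,28),('cap?',190,233,18),('ring',390,296,20),('ring2',276,302,16)]:
    p=P[v-r:v+r,u-r:u+r].reshape(-1,3); h=p[(p[:,2]>.008)&(p[:,2]<.3)]
    if len(h): 
        zt=np.percentile(h[:,2],97); k=h[h[:,2]>zt-.006]; print(n,len(h),zt.round(4),'top mean',k.mean(0).round(4),'rng',k.min(0).round(4),k.max(0).round(4))
E
```

```text
stage 916 0.0698 top mean [ 0.4828 -0.2929  0.0674] rng [ 0.4533 -0.3237  0.0638] [ 0.5131 -0.2601  0.0716]
base 2724 0.0448 top mean [ 0.5327 -0.0507  0.0432] rng [ 0.4873 -0.0954  0.0389] [ 0.5788 -0.0066  0.048 ]
small 1415 0.0354 top mean [0.3962 0.32   0.0334] rng [0.361  0.2851 0.0295] [0.4319 0.356  0.0382]
cap? 236 0.0538 top mean [0.5213 0.3137 0.0511] rng [0.5066 0.296  0.0479] [0.5364 0.3308 0.0558]
ring 456 0.0233 top mean [ 0.3944 -0.1255  0.0205] rng [ 0.3706 -0.1494  0.0174] [ 0.4184 -0.1008  0.0252]
ring2 349 0.0169 top mean [0.3781 0.1195 0.0139] rng [0.3536 0.0948 0.011 ] [0.4016 0.1431 0.0193]
```

View pics/mos.png

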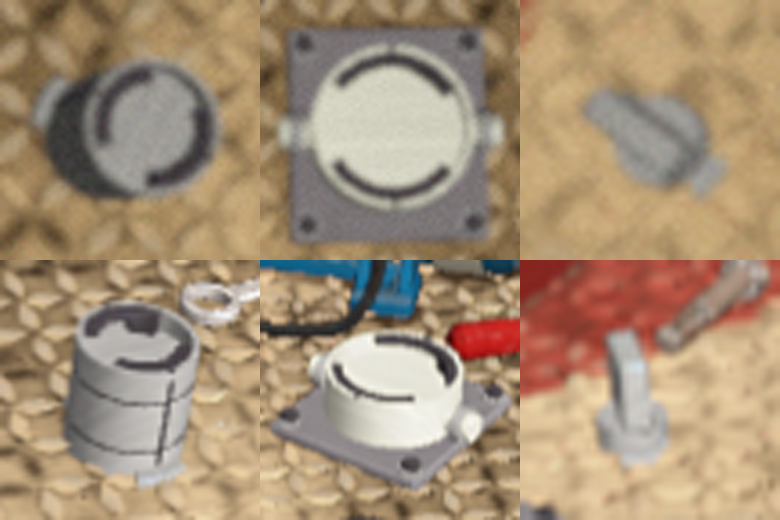

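The crops confirm the choices. The stage is 67 mm high with its lug at upper left, the large base is 43 mm high with a yaw near 0, and the cap is 51 mm high. Now the wrist camera geometry and the obstacles near the base.

```bash
cat >> h.py <<'E'
def plan(tgt,psi=None,claw=1,pr=True,dz=None):
    """rows to bring the TCP to tgt (world) with jaw axis at psi deg (mod 180), tool down"""
    from scipy.spatial.transform import Rotation as R
    s=env.sense(); O=np.array(s['orientation']); p=np.array(s['eef_pos'])
    cur=np.degrees(np.arctan2(O[1,1],O[0,1]))
    psi=cur if psi is None else psi
    a=np.radians(psi); y=np.array([np.cos(a),np.sin(a),0]); z=np.array([0,0,-1.]); T=np.c_[np.cross(y,z),y,z]
    r=R.from_matrix(O.T@T).as_rotvec(degrees=True); d=O.T@(np.array(tgt)-p)
    print('psi',cur.round(2),'->',psi,'tool shift mm',(d*1000).round(1),'turn',r.round(2),'minrows',max(np.ceil(np.linalg.norm(d)/.05),np.ceil(np.linalg.norm(r)/8.59)))
E
python3 - <<'E'
from h import *
c=env.camera_model('wrist'); print(np.array(c['hand_eye']).round(4).tolist(),c['fx'])
t=dict(np.load('top0.npz')); s=dict(np.load('scene0.npz'))
P=np.vstack([cloud(t).reshape(-1,3),cloud(s).reshape(-1,3)]); P=P[(P[:,2]>.05)&(P[:,2]<.6)]
for (x,y) in [(.533,-.051),(.52,.313),(.483,-.292)]:
    q=P[(np.hypot(P[:,0]-x,P[:,1]-y)<.16)&(np.hypot(P[:,0]-x,P[:,1]-y)>.05)]
    r=np.hypot(q[:,0]-x,q[:,1]-y)
    for a in np.arange(.05,.16,.02):
        k=q[(r>=a)&(r<a+.02)]
        if len(k): i=k[:,2].argmax(); print((x,y),a.round(2),len(k),k[i].round(3))
for x0 in np.arange(.3,.7,.05):
    k=P[(abs(P[:,0]-x0)<.025)&(P[:,1]>-.4)&(P[:,1]<.35)]
    if len(k): i=k[:,2].argmax(); print('x',x0.round(2),k[i].round(3))
plan([.42,.05,.3],0); plan([.483,-.292,.25],0)
E
```

```text
[[0.0013, -0.9583, -0.2859, 0.0786], [1.0, 0.0012, 0.0006, 0.0003], [-0.0003, -0.2859, 0.9583, -0.1627], [0.0, 0.0, 0.0, 1.0]] 339.35393181434335
(0.533, -0.051) 0.09 500 [0.616 0.021 0.32 ]
(0.533, -0.051) 0.11 970 [0.619 0.02  0.32 ]
(0.533, -0.051) 0.13 2160 [ 0.663 -0.034  0.304]
(0.533, -0.051) 0.15 1459 [ 0.682 -0.073  0.293]
(0.52, 0.313) 0.09 750 [0.597 0.238 0.187]
(0.52, 0.313) 0.11 1934 [0.632 0.248 0.201]
(0.52, 0.313) 0.13 2764 [0.659 0.261 0.205]
(0.52, 0.313) 0.15 991 [0.66  0.253 0.206]
x 0.45 [ 0.455 -0.279  0.071]
x 0.5 [ 0.492 -0.322  0.072]
x 0.55 [0.572 0.136 0.163]
x 0.6 [0.619 0.02  0.32 ]
x 0.65 [0.633 0.021 0.32 ]
psi 65.89 -> 0 tool shift mm [-363.  -407.3  -77.7] turn [-1.100e-01  4.000e-02  6.589e+01] minrows 12.0
psi 65.89 -> 0 tool shift mm [-560.3 -693.6  -27.2] turn [-1.100e-01  4.000e-02  6.589e+01] minrows 18.0
```

Request:
{"method": "carry_out", "body": {"series": [[1,-0.029,-0.035,-0.012,0,0,0],[1,-0.029,-0.035,-0.012,0,0,0],[1,-0.029,-0.035,-0.012,0,0,0],[1,-0.029,-0.035,-0.012,0,0,0],[1,-0.029,-0.035,-0.012,0,0,0]]}}

```text
time: 0.6
eef_pos: [0.316, 0.3497, 0.2826]
orientation: [[-0.913, 0.408, -0.0], [0.408, 0.913, -0.001], [0.0, -0.001, -1.0]]
force: [0.6, 0.0, 1.1]
finger_gap: 0.0871
```

Request:
{"method": "carry_out", "body": {"series": [[1,-0.03,-0.035,-0.006,0,0,0],[1,-0.03,-0.035,-0.006,0,0,0],[1,-0.03,-0.035,-0.006,0,0,0],[1,-0.03,-0.035,0,0,0,0],[1,-0.03,-0.035,0,0,0,0]]}}

```text
time: 1.1
eef_pos: [0.3816, 0.1288, 0.3007]
orientation: [[-0.913, 0.408, 0.001], [0.408, 0.913, 0.0], [-0.001, 0.0, -1.0]]
force: [1.5, -0.2, -0.8]
finger_gap: 0.087
```

Request:
{"method": "carry_out", "body": {"series": [[1,-0.03,-0.035,0,0,0,0],[1,-0.03,-0.035,0,0,0,0],[1,-0.03,-0.035,0,0,0,0],[1,-0.025,-0.034,0.012,0,0,0],[1,-0.025,-0.034,0.012,0,0,0]]}}

```text
time: 1.6
eef_pos: [0.4389, -0.0865, 0.2764]
orientation: [[-0.913, 0.409, 0.001], [0.409, 0.913, -0.0], [-0.001, 0.0, -1.0]]
force: [-0.1, 0.6, -0.5]
finger_gap: 0.0873
```

Request:
{"method": "carry_out", "body": {"series": [[1,-0.025,-0.034,0.018,0,0,0],[1,-0.025,-0.034,0.018,0,0,0],[1,-0.025,-0.034,0.018,0,0,0],[1,-0.025,-0.034,0.018,0,0,0],[1,-0.025,-0.034,0.018,0,0,0]]}}

```text
time: 2.1
eef_pos: [0.4832, -0.2924, 0.1853]
orientation: [[-0.913, 0.409, -0.001], [0.409, 0.913, 0.001], [0.001, 0.0, -1.0]]
force: [-0.8, 0.1, -1.0]
finger_gap: 0.0872
```

```bash
python3 - <<'E'
from h import *
print(env.sense()['eef_pos'],env.sense()['qpos'].round(1))
g=grab('wrist'); np.savez('w1.npz',**g); cv2.imwrite('pics/w1.png',g['im'])
P=cloud(g).reshape(-1,3); near=np.hypot(P[:,0]-.483,P[:,1]+.292)<.06
k=P[near&(P[:,2]>.06)&(P[:,2]<.08)]; 
c,r=cv2.minEnclosingCircle(k[:,:2].astype(np.float32)); print('top',len(k),np.median(k[:,2]),c,r)
r=np.hypot(P[:,0]-c[0],P[:,1]-c[1])
l=P[(r>.0335)&(r<.042)&(P[:,2]>.003)&(P[:,2]<.012)&near]; print('lugpts',len(l))
a=np.degrees(np.arctan2(l[:,1]-c[1],l[:,0]-c[0])); print(np.histogram(a,bins=np.arange(-180,181,10)))
plan([c[0],c[1],.19])
E
```

```text
[ 0.48320167 -0.29239177  0.1853458 ] [ -42.5   28.3   93.     0.    58.7 -108.4]
top 2072 0.06759909397566227 (0.4842146635055542, -0.29257792234420776) 0.03191041573882103
lugpts 405
(array([21, 16, 25, 25, 30, 44, 31, 19, 10,  0,  0,  0,  0,  0,  0,  0,  0,
        0,  0,  0,  0,  0,  0,  7, 24, 41, 29,  7,  0,  0, 11, 41, 21,  0,
        0,  3]), array([-180, -170, -160, -150, -140, -130, -120, -110, -100,  -90,  -80,
        -70,  -60,  -50,  -40,  -30,  -20,  -10,    0,   10,   20,   30,
         40,   50,   60,   70,   80,   90,  100,  110,  120,  130,  140,
        150,  160,  170,  180]))
psi 65.71 -> 65.71410073706284 tool shift mm [ 3.1  6.1 -7.4] turn [-0.22  0.12  0.  ] minrows 1.0
```

View pics/w1.png

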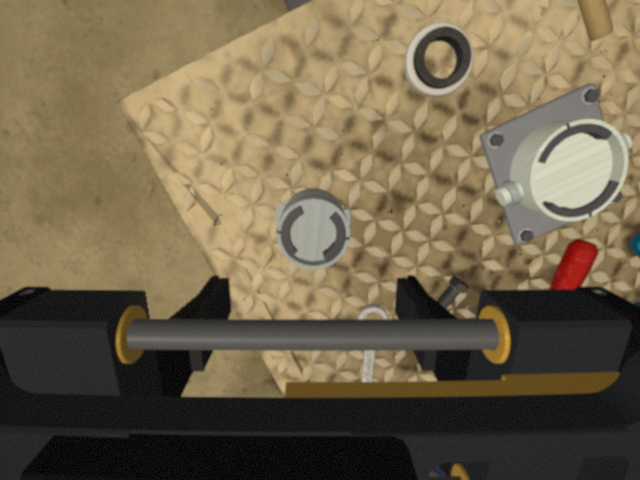

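The wrist view shows the stage at (313,232), with dark lips to left and right and lugs below them, and the base at (570,170). I'll use polar sampling for the yaw of both, from a settled picture.

```bash
cat >> h.py <<'E'
def project(g,X):
    Ti=np.linalg.inv(g['T']); r,_=cv2.Rodrigues(Ti[:3,:3])
    return cv2.projectPoints(np.asarray(X,float),r,Ti[:3,3],g['K'],g['D'])[0].reshape(-1,2).astype(np.float32)
def topdown(g,c,z,R=.06,n=300):
    a=np.linspace(R,-R,n); X,Y=np.meshgrid(a,a,indexing='ij')  # rows: +x up, cols: +y left
    uv=project(g,np.c_[X.ravel()+c[0],Y.ravel()+c[1],np.full(n*n,z)]).reshape(n,n,2)
    return cv2.remap(g['im'],uv[...,0],uv[...,1],cv2.INTER_CUBIC)
def polar(g,c,z,rr):
    a=np.arange(0,360,1.); A=np.radians(a); out=[]
    for r in rr:
        uv=project(g,np.c_[c[0]+r*np.cos(A),c[1]+r*np.sin(A),np.full(360,z)])
        out.append(cv2.remap(cv2.cvtColor(g['im'],6),uv[:,0],uv[:,1],cv2.INTER_LINEAR).ravel())
    return np.mean(out,0)
def lipyaw(g,c,z,rr):
    """yaw mod 180 from dark lips: best fit of template (lips 112 deg centred -4,176)"""
    p=polar(g,c,z,rr).astype(float); p-=p.mean(); a=np.arange(360)
    sc=[]
    for t in np.arange(0,180,.5):
        d=np.abs(((a-t+4)+90)%180-90); m=np.where(d<56,-1.,56/34.); sc.append((p*m).sum())
    sc=np.array(sc); i=sc.argmax(); return np.arange(0,180,.5)[i], sc[i]/np.abs(p).sum()
def circ(g,c,zlo,zhi,R):
    P=cloud(g).reshape(-1,3); k=P[(np.hypot(P[:,0]-c[0],P[:,1]-c[1])<R)&(P[:,2]>zlo)&(P[:,2]<zhi)]
    cc,r=cv2.minEnclosingCircle(k[:,:2].astype(np.float32)); return np.array(cc),r,len(k),np.median(k[:,2])
E
python3 - <<'E'
from h import *
print(env.sense()['eef_pos'],env.sense()['qpos'].round(1))
g=grab('wrist'); np.savez('w2.npz',**g)
print(env.sense()['eef_pos'])
s=circ(g,(.483,-.292),.06,.08,.05); b=circ(g,(.533,-.051),.038,.05,.055); print(s,b)
t=dict(np.load('top0.npz'));st=circ(t,(.483,-.292),.06,.08,.05); bt=circ(t,(.533,-.051),.038,.05,.055); print('top',st,bt)
print('stage yaw',lipyaw(g,s[0],.067,[.022,.024,.026]),'base',lipyaw(g,b[0],.043,[.036,.038,.040]),lipyaw(t,bt[0],.043,[.036,.038,.04]),lipyaw(t,st[0],.067,[.022,.024,.026]))
A=topdown(g,s[0],.067);B=topdown(g,b[0],.043); C=topdown(g,s[0],.004)
cv2.imwrite('pics/td.png',np.hstack([A[:,25:275],B[:,25:275],C[:,25:275]]))
# lug / line darkness
for z,r in((.004,.036),):
    p=polar(g,s[0],z,[.034,.036,.038]); print(p[::5].astype(int))
# base plate rect
P=cloud(t).reshape(-1,3); k=P[(np.abs(P[:,0]-.533)<.08)&(np.abs(P[:,1]+.051)<.08)&(P[:,2]>.007)&(P[:,2]<.014)]; print(cv2.minAreaRect(k[:,:2].astype(np.float32)))
E
```

```text
[ 0.48453879 -0.29945757  0.18265542] [ -42.9   28.8   92.6   -0.2   58.4 -108.5]
[ 0.48357232 -0.29583195  0.18365951]
(array([ 0.48422667, -0.29255578]), 0.0319630429148674, 2137, np.float64(0.06762166917399698)) (array([ 0.53402221, -0.04966427]), 0.0476074144244194, 3457, np.float64(0.043501384905249185))
top (array([ 0.48391092, -0.29193324]), 0.03306781128048897, 366, np.float64(0.06720561910198691)) (array([ 0.53293329, -0.04975157]), 0.04628262296319008, 495, np.float64(0.04332584016028507))
stage yaw (np.float64(60.5), np.float64(1.3137175575268596)) base (np.float64(0.5), np.float64(1.304658301993062)) (np.float64(2.0), np.float64(1.3155107432737725)) (np.float64(57.5), np.float64(1.3025424955676008))
[116 105  96  88  92  87  78  78  77  87 108 132 149 159 154 149 143 109
 108 109 115 131 137 141 141 134 148 162 168 148 146 154 156 154 146 146
 146 146 139 150 172 174 171 165 157 165 163 163 162 159 161 161 154 125
 101 104  87  82  80  80  85 102 124 162 162 160 161 164 164 157 159 133]
((0.540848433971405, -0.06050654500722885), (0.13738563656806946, 0.14382337033748627), 89.87352752685547)
```

View pics/td.png

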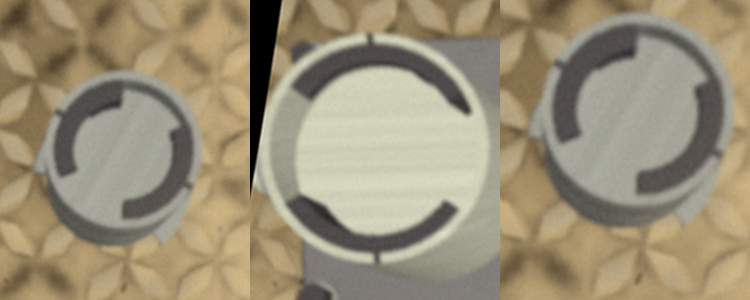

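Request:
{"method": "carry_out", "body": {"series": [[1,0,0,0.01,0,0,-8.2],[1,0,0,0.01,0,0,-8.2],[1,0,0,0.01,0,0,-8.2],[1,0,0,0.02,0,0,-8.2],[1,0,0,0.02,0,0,-8.2]]}}

```text
time: 2.7
eef_pos: [0.4833, -0.2901, 0.1164]
orientation: [[-0.955, -0.297, 0.0], [-0.297, 0.955, -0.0], [-0.0, -0.0, -1.0]]
force: [0.2, -0.3, -0.3]
finger_gap: 0.087
```

Request:
{"method": "carry_out", "body": {"series": [[1,0,0,0.01,0,0,-8.2],[1,0,0,0,0,0,0],[1,0,0,0,0,0,0]]}}

```text
time: 3.0
eef_pos: [0.4833, -0.2903, 0.1067]
orientation: [[-0.907, -0.422, -0.0], [-0.422, 0.907, 0.0], [0.0, 0.001, -1.0]]
force: [0.1, 0.2, -0.2]
finger_gap: 0.087
```

```bash
python3 - <<'E'
from h import *
for i in range(2): print(env.sense()['eef_pos'],env.sense()['qpos'].round(1))
plan([.4842,-.2925,.026],115)
t=dict(np.load('top0.npz')); s=dict(np.load('scene0.npz')); w=dict(np.load('w2.npz'))
P=np.vstack([cloud(t).reshape(-1,3),cloud(s).reshape(-1,3)]); P=P[(P[:,2]>.12)&(P[:,2]<.45)]
q=P[:,:2]-[.5333,-.05]
for psi in range(50,150,10):
    a=np.radians(psi); u=q@[np.cos(a),np.sin(a)]; v=q@[-np.sin(a),np.cos(a)]
    d=np.hypot(np.maximum(abs(u)-.095,0),np.maximum(abs(v)-.0375,0)); i=d.argmin(); print(psi,d[i].round(3),P[i].round(3))
E
```

```text
[ 0.4832941  -0.2902888   0.10672124] [ -42.3   34.8   96.8    0.    48.5 -157.3]
[ 0.4832941  -0.2902888   0.10672124] [ -42.3   34.8   96.8    0.    48.5 -157.3]
psi 114.94 -> 115 tool shift mm [ 0.1 -2.4 80.7] turn [ 0.03 -0.01 -0.06] minrows 2.0
50 0.0 [ 0.621 -0.001  0.313]
60 0.0 [0.611 0.013 0.31 ]
70 0.012 [0.612 0.021 0.315]
80 0.028 [0.611 0.013 0.31 ]
90 0.029 [0.587 0.069 0.151]
100 0.038 [0.586 0.071 0.153]
110 0.053 [0.585 0.073 0.153]
120 0.052 [ 0.646 -0.067  0.286]
130 0.038 [ 0.653 -0.076  0.289]
140 0.022 [ 0.646 -0.067  0.286]
```

Request:
{"method": "carry_out", "body": {"series": [[1,0,-0.0024,0.02,0,0,0],[1,0,0,0.03,0,0,0],[1,0,0,0.03,0,0,0],[1,0,0,0,0,0,0],[0,0,0,0,0,0,0]], "squeeze": 40}}

```text
time: 3.5
eef_pos: [0.4846, -0.2931, 0.0272]
orientation: [[-0.906, -0.423, 0.0], [-0.423, 0.906, -0.0], [-0.0, -0.0, -1.0]]
force: [0.3, -0.4, 0.8]
finger_gap: 0.084
```

Request:
{"method": "carry_out", "body": {"series": [[0,0,0,0,0,0,0],[0,0,0,0,0,0,0],[0,0,0,0,0,0,0],[0,0,0,0,0,0,0]]}}

```text
time: 3.9
eef_pos: [0.4847, -0.2931, 0.0279]
orientation: [[-0.906, -0.424, 0.001], [-0.424, 0.906, -0.001], [-0.001, -0.001, -1.0]]
force: [-0.7, 2.5, 5.3]
finger_gap: 0.0628
```

Request:
{"method": "carry_out", "body": {"series": [[0,0,0,-0.025,0,0,0],[0,0,0,-0.035,0,0,0],[0,0,0,-0.015,0,0,0],[0,0,0,0,0,0,0]]}}

```text
time: 4.3
eef_pos: [0.4856, -0.2942, 0.1039]
orientation: [[-0.906, -0.424, 0.004], [-0.424, 0.906, -0.004], [-0.002, -0.005, -1.0]]
force: [0.8, -0.7, -2.9]
finger_gap: 0.0625
```

```bash
python3 - <<'E'
from h import *
s=env.sense(); print(s['eef_pos'],s['force'],s['finger_gap'])
plan([.5335,-.0497,.1],142)
E
```

```text
[ 0.4856455  -0.29418029  0.10392253] [ 0.81008886 -0.70509522 -2.92251087] 0.06245101396845902
psi 115.09 -> 142 tool shift mm [-147.   201.1    3.2] turn [ -0.32   0.05 -26.91] minrows 5.0
```

Request:
{"method": "carry_out", "body": {"series": [[0,-0.0245,0.0335,0,0,0,0],[0,-0.0245,0.0335,0,0,0,0],[0,-0.0245,0.0335,0,0,0,0],[0,-0.0245,0.0335,0,0,0,0],[0,-0.0245,0.0335,0,0,0,0]]}}

```text
time: 4.8
eef_pos: [0.5234, -0.0875, 0.1002]
orientation: [[-0.906, -0.423, -0.002], [-0.423, 0.906, 0.001], [0.002, 0.002, -1.0]]
force: [0.2, -0.4, -2.7]
finger_gap: 0.0626
```

Request:
{"method": "carry_out", "body": {"series": [[0,-0.0245,0.0335,0,0,0,0],[0,0,0,0,0,0,-8.5],[0,0,0,0,0,0,-8.5],[0,0,0,0,0,0,-8.5],[0,0,0,0,0,0,-1.4]]}}

```text
time: 5.3
eef_pos: [0.5313, -0.0481, 0.1003]
orientation: [[-0.615, -0.789, -0.003], [-0.789, 0.615, 0.001], [0.001, 0.002, -1.0]]
force: [-0.4, -0.5, -3.6]
finger_gap: 0.0625
```

Request:
{"method": "carry_out", "body": {"series": [[0,0,0,0,0,0,0],[0,0,0,0,0,0,0],[0,0,0,0,0,0,0]]}}

```text
time: 5.6
eef_pos: [0.5321, -0.0487, 0.1013]
orientation: [[-0.617, -0.787, -0.0], [-0.787, 0.617, 0.0], [0.0, 0.0, -1.0]]
force: [0.6, 0.2, -2.9]
finger_gap: 0.0622
```

```bash
python3 - <<'E'
from h import *
s=env.sense(); print(s['eef_pos'],s['qpos'].round(1))
g=grab('wrist'); np.savez('w3.npz',**g); cv2.imwrite('pics/w3.png',g['im'])
p=s['eef_pos']
c=circ(g,p[:2],p[2]+.035,p[2]+.05,.05); print('stage in hand',c, 'tcp z',p[2], lipyaw(g,c[0],c[3],[.022,.024,.026]))
print('base',circ(g,(.5335,-.0497),.038,.05,.055))
plan([.5335,-.0497,.1],142)
E
```

```text
[ 0.53206462 -0.04874937  0.10131865] [ -17.2   33.6  101.2    0.    45.2 -159.1]
stage in hand (array([ 0.52529883, -0.05728221]), 0.04459381476044655, 7559, np.float64(0.14103433433124485)) tcp z 0.10131864742944653 (np.float64(145.0), np.float64(0.32803936185638755))
base (array([ 0.5348742 , -0.04993996]), 0.04613753780722618, 2885, np.float64(0.04372335871783642))
psi 141.91 -> 142 tool shift mm [-0.1 -1.7  1.4] turn [ 0.02 -0.01 -0.09] minrows 1.0
```

View pics/w3.png

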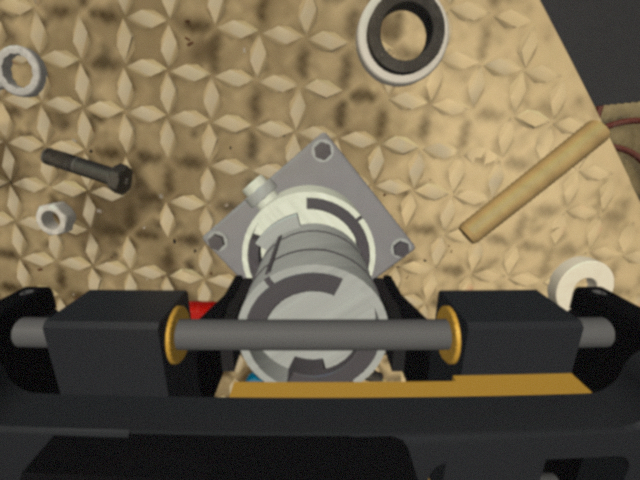

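Request:
{"method": "carry_out", "body": {"series": [[0,0,-0.0022,0.012,0,0,0],[0,0,0,0.012,0,0,0],[0,0,0,0.004,0,0,0],[0,0,0,0.003,0,0,0],[0,0,0,0,0,0,0]]}}

```text
time: 6.15
eef_pos: [0.5336, -0.0499, 0.0698]
orientation: [[-0.616, -0.788, -0.001], [-0.788, 0.616, 0.0], [0.001, 0.001, -1.0]]
force: [-0.6, -0.0, -2.7]
finger_gap: 0.0625
```

Request:
{"method": "carry_out", "body": {"series": [[0,0,0,0.003,0,0,0],[0,0,0,0.003,0,0,0],[0,0,0,0.002,0,0,0],[0,0,0,0,0,0,0]]}}

```text
time: 6.55
eef_pos: [0.5338, -0.0499, 0.0624]
orientation: [[-0.616, -0.788, -0.0], [-0.788, 0.616, 0.0], [0.0, 0.0, -1.0]]
force: [0.3, -0.8, -3.0]
finger_gap: 0.0625
```

Request:
{"method": "carry_out", "body": {"series": [[0,0,0,0.002,0,0,0],[0,0,0,0.002,0,0,0],[0,0,0,0.001,0,0,0],[0,0,0,0,0,0,0]]}}

```text
time: 6.95
eef_pos: [0.534, -0.05, 0.0579]
orientation: [[-0.616, -0.788, 0.0], [-0.788, 0.616, -0.0], [-0.0, -0.0, -1.0]]
force: [-0.2, 0.6, 1.1]
finger_gap: 0.0624
```

Request:
{"method": "carry_out", "body": {"series": [[0,0,0,0,0,0,8],[0,0,0,0,0,0,8],[0,0,0,0,0,0,8],[0,0,0,0,0,0,8],[0,0,0,0,0,0,0]]}}

```text
time: 7.45
eef_pos: [0.5345, -0.0502, 0.0579]
orientation: [[-0.94, -0.342, 0.001], [-0.342, 0.94, -0.0], [-0.001, -0.001, -1.0]]
force: [-0.8, 0.0, 2.6]
finger_gap: 0.0621
```

Request:
{"method": "carry_out", "body": {"series": [[0,0,0,0,0,0,8],[0,0,0,0,0,0,8],[0,0,0,0,0,0,8],[0,0,0,0,0,0,8],[0,0,0,0,0,0,0]]}}

```text
time: 7.95
eef_pos: [0.5345, -0.0502, 0.058]
orientation: [[-0.979, 0.205, 0.001], [0.205, 0.979, -0.0], [-0.001, -0.0, -1.0]]
force: [-0.7, -0.4, 2.0]
finger_gap: 0.0625
```

Request:
{"method": "carry_out", "body": {"series": [[1,0,0,0,0,0,0],[1,0,0,0,0,0,0],[1,0,0,0,0,0,0],[1,0,0,0,0,0,0],[1,0,0,0,0,0,0]]}}

```text
time: 8.45
eef_pos: [0.5339, -0.0499, 0.0574]
orientation: [[-0.978, 0.207, -0.0], [0.207, 0.978, 0.0], [0.0, 0.0, -1.0]]
force: [0.3, 0.4, 0.4]
finger_gap: 0.0857
```

Request:
{"method": "carry_out", "body": {"series": [[1,0,0,0,0,0,-8],[1,0,0,0,0,0,-8],[1,0,0,0,0,0,-8],[1,0,0,0,0,0,-8],[1,0,0,0,0,0,-8]]}}

```text
time: 8.95
eef_pos: [0.5339, -0.0499, 0.0575]
orientation: [[-0.88, -0.475, -0.0], [-0.475, 0.88, 0.0], [0.0, 0.0, -1.0]]
force: [0.2, -0.1, 0.5]
finger_gap: 0.0873
```

Request:
{"method": "carry_out", "body": {"series": [[1,0,0,0,0,0,0],[0,0,0,0,0,0,0],[0,0,0,0,0,0,0],[0,0,0,0,0,0,0],[0,0,0,0,0,0,0]]}}

```text
time: 9.45
eef_pos: [0.534, -0.05, 0.0576]
orientation: [[-0.883, -0.469, 0.0], [-0.469, 0.883, -0.0], [-0.0, -0.0, -1.0]]
force: [1.2, -0.8, -0.5]
finger_gap: 0.063
```

Request:
{"method": "carry_out", "body": {"series": [[0,0,0,0,0,0,8],[0,0,0,0,0,0,8],[0,0,0,0,0,0,3],[0,0,0,0,0,0,2],[0,0,0,0,0,0,0]]}}

```text
time: 9.95
eef_pos: [0.5337, -0.0498, 0.0575]
orientation: [[-0.993, -0.121, -0.0], [-0.121, 0.993, 0.0], [0.0, 0.0, -1.0]]
force: [-0.3, 0.2, 0.2]
finger_gap: 0.0625
```

```bash
python3 - <<'E'
from h import *
s=env.sense(); O=s['orientation']; print(s['eef_pos'],s['force'],s['torque'],np.degrees(np.arctan2(O[1,1],O[0,1])),s['finger_gap'])
E
```

```text
[ 0.53374449 -0.04979724  0.05753247] [-0.32697037  0.21388616  0.24407344] [ 0.2446773   0.05039061 -0.00155231] 96.96364662969007 0.06254976972228614
```

Request:
{"method": "carry_out", "body": {"series": [[0,0,0,0,0,0,2],[0,0,0,0,0,0,2],[0,0,0,0,0,0,2],[0,0,0,0,0,0,0]]}}

```text
time: 10.35
eef_pos: [0.5338, -0.0501, 0.0576]
orientation: [[-1.0, -0.024, -0.001], [-0.024, 1.0, -0.002], [0.001, -0.002, -1.0]]
force: [0.0, 0.8, 0.7]
finger_gap: 0.0624
```

```bash
python3 - <<'E'
from h import *
s=env.sense(); O=s['orientation']; print(s['eef_pos'],s['force'],s['torque'],np.degrees(np.arctan2(O[1,1],O[0,1])),s['finger_gap'])
E
```

```text
[ 0.53381197 -0.05014405  0.05762625] [0.0267871  0.8440461  0.73369459] [0.08183417 0.12097487 1.48604718] 91.3951455286312 0.06243258214455207
```

Request:
{"method": "carry_out", "body": {"series": [[0,0,0,0,0,0,3],[0,0,0,0,0,0,0],[1,0,0,0,0,0,0],[1,0,0,0,0,0,0],[1,0,0,0,0,0,0]]}}

```text
time: 10.85
eef_pos: [0.5339, -0.0499, 0.0574]
orientation: [[-0.999, 0.037, -0.0], [0.037, 0.999, 0.001], [0.0, 0.001, -1.0]]
force: [-0.4, -0.6, 0.8]
finger_gap: 0.0791
```

Request:
{"method": "carry_out", "body": {"series": [[1,0,0,0,0,0,0],[1,0,0,-0.03,0,0,0],[1,0,0,-0.045,0,0,0],[1,0.03,0,-0.035,0,0,0],[1,0.04,0,-0.02,0,0,0]]}}

```text
time: 11.35
eef_pos: [0.4666, -0.0485, 0.1902]
orientation: [[-0.999, 0.035, 0.007], [0.035, 0.999, -0.002], [-0.007, -0.002, -1.0]]
force: [-0.4, -0.7, 0.2]
finger_gap: 0.0867
```

Request:
{"method": "carry_out", "body": {"series": [[1,0,0,0,0,0,0],[1,0,0,0,0,0,0],[1,0,0,0,0,0,0]]}}

```text
time: 11.65
eef_pos: [0.4649, -0.0478, 0.1873]
orientation: [[-0.999, 0.036, 0.001], [0.036, 0.999, -0.0], [-0.001, -0.0, -1.0]]
force: [-0.0, -0.5, -0.1]
finger_gap: 0.0868
```

```bash
python3 - <<'E'
from h import *
s=env.sense(); print(s['eef_pos'],s['qpos'].round(1))
g=grab('wrist'); np.savez('w4.npz',**g)
b=circ(g,(.534,-.0498),.038,.05,.055); st=circ(g,(.534,-.0498),.09,.11,.05); print(b,st)
print('yaw stage',lipyaw(g,st[0],.097,[.022,.024,.026]),'base',lipyaw(g,(.534,-.0498),.043,[.036,.038,.04]))
A=topdown(g,st[0],.097);B=topdown(g,(.534,-.0498),.043); cv2.imwrite('pics/td4.png',np.hstack([A,B]))
plan([.46,.2,.3],91); plan([.5215,.3135,.19])
E
```

```text
[ 0.46493119 -0.04779789  0.18733599] [ -19.6   21.2  106.4    0.    52.3 -107.6]
(array([ 0.53473955, -0.04980686]), 0.046415578573942184, 1720, np.float64(0.043542536608788096)) (array([ 0.53298473, -0.04950372]), 0.032030291855335236, 1253, np.float64(0.09750021872241377))
yaw stage (np.float64(1.5), np.float64(0.7350051018340166)) base (np.float64(2.0), np.float64(1.1996260263861893))
psi 87.97 -> 91 tool shift mm [  13.7  247.5 -112.9] turn [ 0.01  0.01 -3.03] minrows 6.0
psi 87.97 -> 87.973505035978 tool shift mm [-43.7 363.1  -2.9] turn [ 0.01  0.01 -0.  ] minrows 8.0
```

View pics/td4.png

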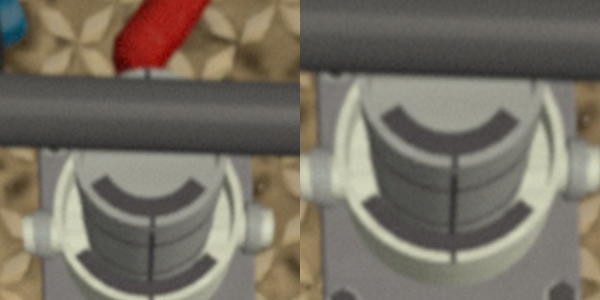

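The stage's upright line stands over the base index line and its top is at 97.5 mm, so it is seated and locked. Before planning the cap's yaw path, I'll check the lever geometry near the base axis, and start toward the cap.

```bash
python3 - <<'E'
from h import *
t=dict(np.load('top0.npz')); s=dict(np.load('scene0.npz'))
for n,g in(('top',t),('scene',s)):
    P=cloud(g).reshape(-1,3); P=P[(P[:,2]>.22)&(P[:,2]<.4)]; q=P[:,:2]-[.534,-.05]; r=np.hypot(*q.T); a=np.degrees(np.arctan2(q[:,1],q[:,0]))
    for lo in range(-60,121,15):
        k=(a>=lo)&(a<lo+15)&(r<.19)
        if k.sum()>3: print(n,lo,k.sum(),'rmin',r[k].min().round(3),'at z',P[k][r[k].argmin(),2].round(3),'z',P[k,2].min().round(3),P[k,2].max().round(3))
m=s['im'][100:260,360:520]; cv2.imwrite('pics/lev.png',cv2.resize(m,(640,640),interpolation=cv2.INTER_CUBIC))
E
```

```text
top -45 18 rmin 0.18 at z 0.273 z 0.263 0.276
top -30 475 rmin 0.134 at z 0.294 z 0.264 0.294
top -15 419 rmin 0.111 at z 0.299 z 0.28 0.302
top 0 328 rmin 0.101 at z 0.295 z 0.289 0.31
top 15 304 rmin 0.098 at z 0.302 z 0.295 0.316
top 30 235 rmin 0.099 at z 0.305 z 0.301 0.32
scene -45 33 rmin 0.176 at z 0.265 z 0.26 0.276
scene -30 301 rmin 0.13 at z 0.285 z 0.259 0.292
scene -15 172 rmin 0.105 at z 0.295 z 0.264 0.3
scene 0 124 rmin 0.097 at z 0.298 z 0.288 0.308
scene 15 109 rmin 0.094 at z 0.305 z 0.294 0.314
scene 30 64 rmin 0.093 at z 0.303 z 0.301 0.318
```

Request:
{"method": "carry_out", "body": {"series": [[1,0.008,0.03,-0.03,0,0,0],[1,0.008,0.04,-0.03,0,0,0],[1,0.008,0.042,-0.025,0,0,0],[1,0,0.045,-0.02,0,0,0],[1,0,0.045,0,0,0,0]]}}

```text
time: 12.2
eef_pos: [0.4498, 0.1568, 0.2945]
orientation: [[-0.999, 0.036, 0.006], [0.036, 0.999, 0.001], [-0.006, 0.001, -1.0]]
force: [1.3, -0.3, -0.7]
finger_gap: 0.0868
```

Request:
{"method": "carry_out", "body": {"series": [[1,-0.005,0.045,0,0,0,0],[1,-0.018,0.04,0.015,0,0,0],[1,-0.018,0.035,0.025,0,0,0],[1,-0.018,0.03,0.025,0,0,0],[1,0,0,0.02,0,0,0]]}}

```text
time: 12.7
eef_pos: [0.5142, 0.3066, 0.2042]
orientation: [[-0.999, 0.032, 0.001], [0.032, 0.999, 0.002], [-0.001, 0.002, -1.0]]
force: [-0.1, 0.4, 0.4]
finger_gap: 0.087
```

Request:
{"method": "carry_out", "body": {"series": [[1,0,0,0,0,0,0],[1,0,0,0,0,0,0],[1,0,0,0,0,0,0]]}}

```text
time: 13.0
eef_pos: [0.5121, 0.3024, 0.208]
orientation: [[-0.999, 0.036, 0.001], [0.036, 0.999, 0.0], [-0.001, 0.0, -1.0]]
force: [-0.3, -0.2, 0.3]
finger_gap: 0.0872
```

```bash
python3 - <<'E'
from h import *
s=env.sense(); print(s['eef_pos'],s['qpos'].round(1))
g=grab('wrist'); np.savez('w5.npz',**g); cv2.imwrite('pics/w5.png',g['im'])
P=cloud(g).reshape(-1,3); k=P[(np.hypot(P[:,0]-.5215,P[:,1]-.3135)<.04)&(P[:,2]>.042)&(P[:,2]<.06)]
print(len(k),np.median(k[:,2]),cv2.minAreaRect(k[:,:2].astype(np.float32)), k.mean(0))
f=P[(np.hypot(P[:,0]-.5215,P[:,1]-.3135)<.04)&(P[:,2]>.012)&(P[:,2]<.02)]; print(len(f),cv2.minEnclosingCircle(f[:,:2].astype(np.float32)))
A=topdown(g,k.mean(0)[:2],.051,.05);B=topdown(g,k.mean(0)[:2],.005,.05); cv2.imwrite('pics/td5.png',np.hstack([A,B]))
E
```

```text
[0.51214256 0.30236782 0.20797124] [ 19.8  28.8  87.5  -0.   63.6 -68.2]
600 0.05106221335809874 ((0.5240510702133179, 0.31555667519569397), (0.04017606005072594, 0.014181442558765411), 55.61359786987305) [0.52287797 0.31531896 0.05057385]
247 ((0.5225325226783752, 0.3140517771244049), 0.01848023757338524)
```

View pics/td5.png

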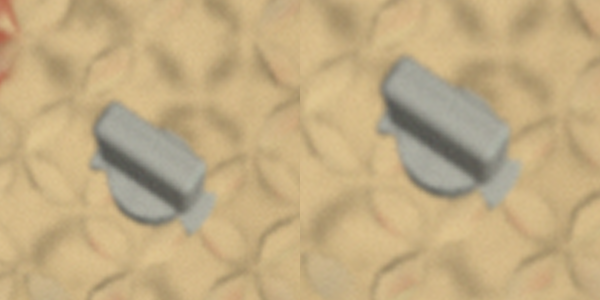

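View pics/lev.png

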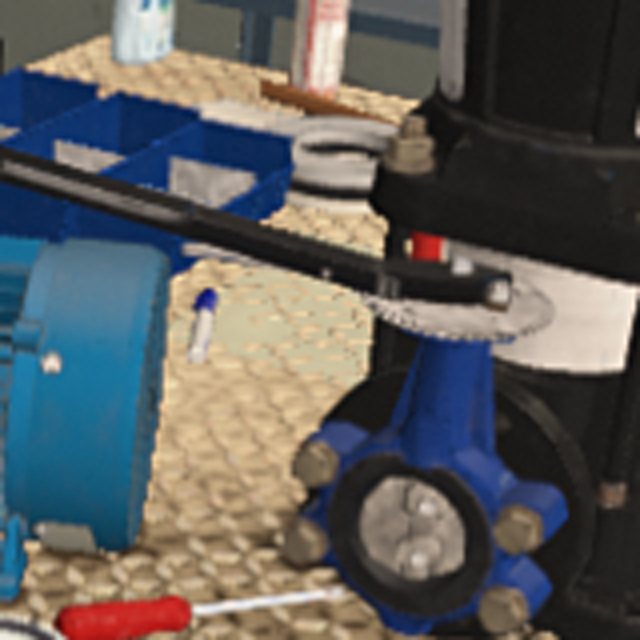

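The cap is at about (0.5235, 0.315) with a yaw of about 55°. The lever tip is about 0.1 m from the base axis at z≈0.3 m.

To keep the hand clear of it I'll grip the cap's bar first by its 40 mm ends, insert it and begin the turn. Then I'll swap to the 14 mm grip from the robot's side to finish. First, the clearance at the pick.

```bash
python3 - <<'E'
from h import *
P=np.vstack([cloud(dict(np.load(f))).reshape(-1,3) for f in('top0.npz','scene0.npz')]); P=P[(P[:,2]>.08)&(P[:,2]<.4)]
q=P[:,:2]-[.5235,.315]
for psi in(55,145):
    a=np.radians(psi); u=q@[np.cos(a),np.sin(a)]; v=q@[-np.sin(a),np.cos(a)]
    d=np.hypot(np.maximum(abs(u)-.095,0),np.maximum(abs(v)-.0375,0))
    for i in np.argsort(d)[:3000:600]: print(psi,d[i].round(3),P[i].round(3))
plan([.5235,.315,.12],55.5)
E
```

```text
55 0.026 [0.548 0.44  0.091]
55 0.045 [0.638 0.336 0.114]
55 0.056 [0.576 0.226 0.135]
55 0.064 [0.627 0.286 0.135]
55 0.072 [0.589 0.217 0.121]
145 0.0 [0.579 0.232 0.138]
145 0.011 [0.594 0.23  0.162]
145 0.02 [0.629 0.312 0.11 ]
145 0.029 [0.634 0.256 0.199]
145 0.035 [0.657 0.297 0.144]
psi 87.95 -> 55.5 tool shift mm [-10.6  13.   88.5] turn [ 0.08  0.1  32.45] minrows 4.0
```

Request:
{"method": "carry_out", "body": {"series": [[1,-0.0106,0.013,0,0,0,8.1],[1,0,0,0.03,0,0,8.1],[1,0,0,0.03,0,0,8.1],[1,0,0,0.03,0,0,8.1],[1,0,0,0.02,0,0,0]]}}

```text
time: 13.55
eef_pos: [0.5225, 0.3145, 0.0968]
orientation: [[-0.823, 0.568, 0.0], [0.568, 0.823, 0.0], [-0.0, 0.0, -1.0]]
force: [0.1, -0.4, -0.2]
finger_gap: 0.0875
```

Request:
{"method": "carry_out", "body": {"series": [[1,0,0,0,0,0,0],[1,0,0,0,0,0,0]]}}

```text
time: 13.75
eef_pos: [0.5233, 0.3151, 0.0984]
orientation: [[-0.825, 0.565, 0.002], [0.565, 0.825, 0.001], [-0.001, 0.001, -1.0]]
force: [0.0, -0.6, -0.2]
finger_gap: 0.087
```

```bash
python3 - <<'E'
from h import *
plan([.5235,.315,.021],55.5)
E
```

```text
psi 55.56 -> 55.5 tool shift mm [-0.1 -0.1 77.4] turn [0.09 0.06 0.06] minrows 2.0
```

Request:
{"method": "carry_out", "body": {"series": [[1,0,0,0.03,0,0,0],[1,0,0,0.03,0,0,0],[1,0,0,0.017,0,0,0],[1,0,0,0,0,0,0],[0,0,0,0,0,0,0]], "squeeze": 25}}

```text
time: 14.25
eef_pos: [0.5239, 0.3156, 0.022]
orientation: [[-0.825, 0.565, 0.003], [0.565, 0.825, 0.001], [-0.002, 0.003, -1.0]]
force: [0.5, -1.0, 0.9]
finger_gap: 0.0837
```

Request:
{"method": "carry_out", "body": {"series": [[0,0,0,0,0,0,0],[0,0,0,0,0,0,0],[0,0,0,0,0,0,0],[0,0,0,0,0,0,0],[0,0,0,0,0,0,0]]}}

```text
time: 14.75
eef_pos: [0.5225, 0.3152, 0.0204]
orientation: [[-0.825, 0.565, 0.0], [0.565, 0.825, 0.0], [-0.0, 0.0, -1.0]]
force: [-0.4, 0.4, -0.7]
finger_gap: 0.0468
```

Request:
{"method": "carry_out", "body": {"series": [[0,0,0,0,0,0,0],[0,0,0,0,0,0,0],[0,0,0,0,0,0,0]]}}

```text
time: 15.05
eef_pos: [0.5226, 0.3152, 0.0203]
orientation: [[-0.825, 0.565, 0.0], [0.565, 0.825, 0.0], [-0.0, 0.0, -1.0]]
force: [0.3, 0.2, 1.2]
finger_gap: 0.0398
```

Request:
{"method": "carry_out", "body": {"series": [[0,0,0,-0.02,0,0,0],[0,0,0,-0.04,0,0,0],[0,0,0,-0.04,0,0,0],[0,0,-0.01,-0.04,0,0,0],[0,-0.003,-0.03,-0.03,0,0,0]]}}

```text
time: 15.55
eef_pos: [0.5043, 0.2819, 0.1926]
orientation: [[-0.826, 0.564, 0.005], [0.564, 0.826, 0.002], [-0.003, 0.005, -1.0]]
force: [0.9, -1.2, -0.8]
finger_gap: 0.0398
```

Request:
{"method": "carry_out", "body": {"series": [[0,-0.003,-0.038,-0.025,0,0,0],[0,-0.003,-0.038,-0.025,0,0,0],[0,-0.003,-0.038,-0.025,0,0,0],[0,-0.004,-0.035,-0.01,0,0,0],[0,-0.02,-0.03,0,0,0,0]]}}

```text
time: 16.05
eef_pos: [0.4262, 0.1136, 0.2764]
orientation: [[-0.826, 0.564, 0.001], [0.564, 0.826, 0.0], [-0.0, 0.001, -1.0]]
force: [0.7, -0.5, -2.2]
finger_gap: 0.0396
```

Request:
{"method": "carry_out", "body": {"series": [[0,-0.024,-0.032,0.006,0,0,0],[0,-0.024,-0.032,0.006,0,0,0],[0,-0.024,-0.032,0.006,0,0,0],[0,-0.024,-0.032,0.006,0,0,0],[0,0,0,0,0,0,0]]}}

```text
time: 16.55
eef_pos: [0.4355, -0.05, 0.2504]
orientation: [[-0.822, 0.57, -0.001], [0.57, 0.822, -0.002], [-0.0, -0.002, -1.0]]
force: [0.5, 0.7, -1.7]
finger_gap: 0.0395
```

```bash
python3 - <<'E'
from h import *
s=env.sense(); print(s['eef_pos'],s['qpos'].round(1),s['finger_gap'],s['force'])
plan([.445,-.05,.16],80)
E
```

```text
[ 0.43552889 -0.0499684   0.25042886] [-2.110e+01  1.350e+01  1.056e+02 -1.000e-01  6.090e+01 -7.630e+01] 0.039499468482506114 [ 0.49245355  0.7113297  -1.73904916]
psi 55.26 -> 80 tool shift mm [-7.8  5.5 90.4] turn [ -0.1    0.   -24.74] minrows 3.0
```

Request:
{"method": "carry_out", "body": {"series": [[0,0,0,0.01,0,0,-8.5],[0,0,0,0.02,0,0,-8.5],[0,0,0,0.03,0,0,-8.5],[0,0,0,0.025,0,0,-2],[0,0,0,0,0,0,0]]}}

```text
time: 17.05
eef_pos: [0.4324, -0.0442, 0.1637]
orientation: [[-0.993, 0.12, -0.008], [0.12, 0.993, 0.003], [0.008, 0.002, -1.0]]
force: [-0.9, 0.9, -1.7]
finger_gap: 0.0399
```

Request:
{"method": "carry_out", "body": {"series": [[0,0,0,0,0,0,0],[0,0,0,0,0,0,0]]}}

```text
time: 17.25
eef_pos: [0.4362, -0.0458, 0.1672]
orientation: [[-0.993, 0.121, 0.002], [0.121, 0.993, -0.001], [-0.002, -0.0, -1.0]]
force: [0.1, -0.4, -1.5]
finger_gap: 0.0395
```

```bash
python3 - <<'E'
from h import *
s=env.sense(); p=s['eef_pos']; print(p,s['qpos'].round(1))
g=grab('wrist'); np.savez('w6.npz',**g); cv2.imwrite('pics/w6.png',g['im'])
print('base',circ(g,(.534,-.05),.038,.05,.055))
t=grab('top'); np.savez('t2.npz',**t); st=circ(t,(.534,-.05),.09,.11,.05); print('stage top',st,lipyaw(t,st[0],.097,[.022,.024,.026]))
P=cloud(g).reshape(-1,3); q=P-p
k=P[(np.hypot(q[:,0],q[:,1])<.04)&(q[:,2]>.022)&(q[:,2]<.034)]; print('bar',len(k)); print(cv2.minAreaRect(k[:,:2].astype(np.float32)) if len(k)>5 else '')
plan([.5335,-.0498,.16],83)
E
```

```text
[ 0.43615261 -0.0457519   0.16723072] [ -20.7   21.3  111.5    0.    47.2 -103.7]
base (array([ 0.5541755, -0.089774 ]), 0.002887464826926589, 17, np.float64(0.04360935489435935))
stage top (array([ 0.53418142, -0.04908036]), 0.03147120401263237, 179, np.float64(0.09724391761289841)) (np.float64(176.5), np.float64(0.704588629311336))
bar 2089
((0.430406391620636, -0.044697411358356476), (0.062064412981271744, 0.011238155886530876), 83.18175506591797)
psi 83.09 -> 83 tool shift mm [-97.    7.8   7.6] turn [-0.04  0.16  0.09] minrows 2.0
```

View pics/w6.png

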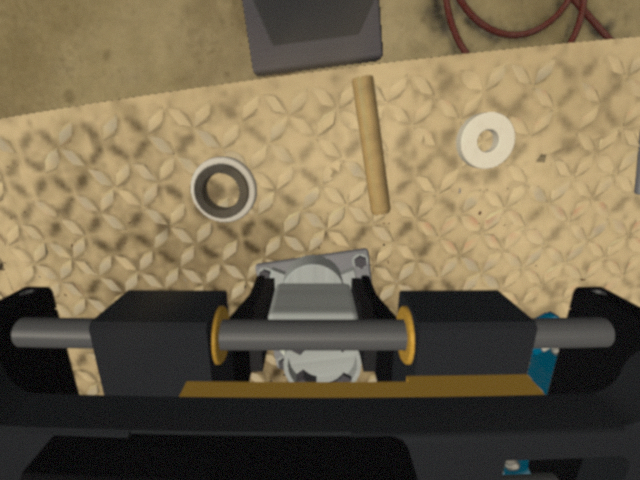

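Request:
{"method": "carry_out", "body": {"series": [[0,-0.032,0.0026,0.006,0,0,0],[0,-0.033,0.0026,0.006,0,0,0],[0,-0.032,0.0026,0.01,0,0,0],[0,0,0,0.01,0,0,0],[0,0,0,0,0,0,0]]}}

```text
time: 17.85
eef_pos: [0.5319, -0.0494, 0.1335]
orientation: [[-0.993, 0.12, -0.002], [0.12, 0.993, 0.001], [0.002, 0.0, -1.0]]
force: [-0.7, 0.2, -0.8]
finger_gap: 0.0398
```

Request:
{"method": "carry_out", "body": {"series": [[0,0,0,0,0,0,0],[0,0,0,0,0,0,0]]}}

```text
time: 18.05
eef_pos: [0.5316, -0.0495, 0.1348]
orientation: [[-0.993, 0.12, -0.0], [0.12, 0.993, 0.0], [0.0, 0.0, -1.0]]
force: [0.2, -0.4, -1.6]
finger_gap: 0.0397
```

```bash
python3 - <<'E'
from h import *
s=env.sense(); print(s['eef_pos'],s['force'])
plan([.5335,-.0497,.105],83)
E
```

```text
[ 0.53160945 -0.04949045  0.13477762] [ 0.24994084 -0.40285763 -1.61285987]
psi 83.08 -> 83 tool shift mm [-1.9  0.  29.8] turn [ 0.   -0.02  0.08] minrows 1.0
```

Request:
{"method": "carry_out", "body": {"series": [[0,-0.0019,0,0.008,0,0,0],[0,0,0,0.006,0,0,0],[0,0,0,0.003,0,0,0],[0,0,0,0.003,0,0,0],[0,0,0,0,0,0,0]]}}

```text
time: 18.55
eef_pos: [0.534, -0.0498, 0.1136]
orientation: [[-0.993, 0.12, -0.001], [0.12, 0.993, 0.0], [0.001, 0.0, -1.0]]
force: [0.7, -0.0, -0.9]
finger_gap: 0.0398
```

Request:
{"method": "carry_out", "body": {"series": [[0,0,0,0.003,0,0,0],[0,0,0,0.003,0,0,0],[0,0,0,0,0,0,0]]}}

```text
time: 18.85
eef_pos: [0.5341, -0.0498, 0.1078]
orientation: [[-0.993, 0.12, -0.001], [0.12, 0.993, 0.0], [0.001, 0.0, -1.0]]
force: [-0.0, 0.4, -1.8]
finger_gap: 0.04
```

Request:
{"method": "carry_out", "body": {"series": [[0,0,0,0.0015,0,0,0],[0,0,0,0.001,0,0,0],[0,0,0,0,0,0,0]]}}

```text
time: 19.15
eef_pos: [0.5344, -0.0499, 0.1056]
orientation: [[-0.993, 0.12, -0.0], [0.12, 0.993, 0.0], [0.0, 0.0, -1.0]]
force: [1.1, -0.0, -1.5]
finger_gap: 0.0395
```

Request:
{"method": "carry_out", "body": {"series": [[0,0,0,0,0,0,5],[0,0,0,0,0,0,5],[0,0,0,0,0,0,3],[0,0,0,0,0,0,0]]}}

```text
time: 19.55
eef_pos: [0.5345, -0.0499, 0.1057]
orientation: [[-0.94, 0.34, 0.0], [0.34, 0.94, -0.0], [-0.0, 0.0, -1.0]]
force: [0.7, 0.2, -1.6]
finger_gap: 0.0397
```

Request:
{"method": "carry_out", "body": {"series": [[1,0,0,0,0,0,0],[1,0,0,0,0,0,0],[1,0,0,0,0,0,0],[1,0,0,0,0,0,0],[1,0,0,0,0,0,0]]}}

```text
time: 20.05
eef_pos: [0.5345, -0.0499, 0.1058]
orientation: [[-0.94, 0.34, 0.0], [0.34, 0.94, -0.0], [-0.0, 0.0, -1.0]]
force: [0.1, -0.3, 0.7]
finger_gap: 0.0719
```

Request:
{"method": "carry_out", "body": {"series": [[1,0,0,0,0,0,0],[1,0,0,0,0,0,0],[1,0,0,0,0,0,0],[1,0,0,0,0,0,-8.3],[1,0,0,0,0,0,-8.3]]}}

```text
time: 20.55
eef_pos: [0.5344, -0.0499, 0.1056]
orientation: [[-0.999, 0.052, -0.0], [0.052, 0.999, 0.0], [0.0, 0.0, -1.0]]
force: [0.1, -0.2, -0.3]
finger_gap: 0.0865
```

Request:
{"method": "carry_out", "body": {"series": [[1,0,0,0,0,0,-8.3],[1,0,0,0,0,0,-8.3],[1,0,0,0,0,0,-8.3],[1,0,0,0,0,0,-8.3],[1,0,0,0,0,0,-8.3]]}}

```text
time: 21.05
eef_pos: [0.5344, -0.0499, 0.1056]
orientation: [[-0.782, -0.623, -0.0], [-0.623, 0.782, -0.0], [0.0, 0.0, -1.0]]
force: [0.2, 1.0, 0.1]
finger_gap: 0.0874
```

Request:
{"method": "carry_out", "body": {"series": [[1,0,0,0,0,0,-8.3],[1,0,0,0,0,0,-8.3],[1,0,0,0,0,0,0],[1,0,0,0,0,0,0]]}}

```text
time: 21.45
eef_pos: [0.5344, -0.0499, 0.1057]
orientation: [[-0.579, -0.815, -0.0], [-0.815, 0.579, 0.0], [0.0, 0.0, -1.0]]
force: [0.7, -0.4, -0.3]
finger_gap: 0.0872
```

```bash
python3 - <<'E'
from h import *
s=env.sense(); p=s['eef_pos']; print(p,s['qpos'].round(1),s['force'])
g=grab('wrist'); np.savez('w7.npz',**g); cv2.imwrite('pics/w7.png',g['im'])
P=cloud(g).reshape(-1,3); k=P[(np.hypot(P[:,0]-.534,P[:,1]+.05)<.03)&(P[:,2]>.125)&(P[:,2]<.145)]; print(len(k),np.median(k[:,2]),cv2.minAreaRect(k[:,:2].astype(np.float32)))
plan([.534,-.05,.1055],145)
E
```

```text
[ 0.53439179 -0.04987408  0.10565322] [ -17.3   33.3  100.7    0.    45.9 -161.9] [ 0.7411807  -0.41424788 -0.31850652]
1776 0.13599626878990212 ((0.5355045795440674, -0.050541721284389496), (0.04001309350132942, 0.014295580796897411), 70.74223327636719)
psi 144.64 -> 145 tool shift mm [0.3 0.2 0.2] turn [ 0.    0.   -0.36] minrows 1.0
```

View pics/w7.png

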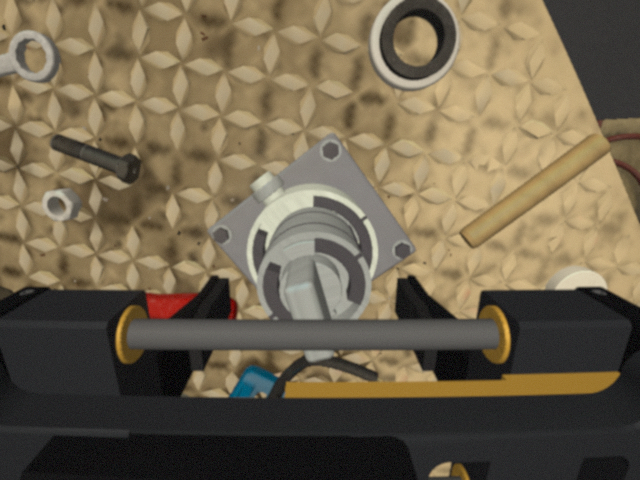

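The cap sits on the floor of the stage socket: its top is at 136 mm, which is 85 + 51. Its yaw is 71° and its lugs have started under the lips. Closing across the bar now.

Request:
{"method": "carry_out", "body": {"series": [[0,0,0,0,0,0,0],[0,0,0,0,0,0,0],[0,0,0,0,0,0,0],[0,0,0,0,0,0,0],[0,0,0,0,0,0,0]], "squeeze": 20}}

```text
time: 22.0
eef_pos: [0.5344, -0.0499, 0.1057]
orientation: [[-0.577, -0.817, -0.0], [-0.817, 0.577, 0.0], [0.0, 0.0, -1.0]]
force: [-0.6, 0.6, -0.3]
finger_gap: 0.0549
```

Request:
{"method": "carry_out", "body": {"series": [[0,0,0,0,0,0,0],[0,0,0,0,0,0,0],[0,0,0,0,0,0,0],[0,0,0,0,0,0,0],[0,0,0,0,0,0,0]]}}

```text
time: 22.5
eef_pos: [0.5346, -0.05, 0.1057]
orientation: [[-0.577, -0.817, 0.0], [-0.817, 0.577, -0.0], [-0.0, -0.0, -1.0]]
force: [-0.6, 1.0, 0.2]
finger_gap: 0.0147
```

Request:
{"method": "carry_out", "body": {"series": [[0,0,0,0,0,0,0],[0,0,0,0,0,0,0],[0,0,0,0,0,0,0]]}}

```text
time: 22.8
eef_pos: [0.5345, -0.0499, 0.1057]
orientation: [[-0.577, -0.817, 0.0], [-0.817, 0.577, -0.0], [-0.0, -0.0, -1.0]]
force: [0.3, 0.1, -0.1]
finger_gap: 0.0139
```

Request:
{"method": "carry_out", "body": {"series": [[0,0,0,0,0,0,8],[0,0,0,0,0,0,8],[0,0,0,0,0,0,8],[0,0,0,0,0,0,8],[0,0,0,0,0,0,8]]}}

```text
time: 23.3
eef_pos: [0.5342, -0.05, 0.1057]
orientation: [[-0.968, -0.25, -0.001], [-0.25, 0.968, -0.0], [0.001, 0.0, -1.0]]
force: [0.4, -2.0, 0.2]
finger_gap: 0.0139
```

Request:
{"method": "carry_out", "body": {"series": [[0,0,0,0,0,0,6],[0,0,0,0,0,0,3],[0,0,0,0,0,0,2],[0,0,0,0,0,0,1],[0,0,0,0,0,0,0]]}}

```text
time: 23.8
eef_pos: [0.5341, -0.0499, 0.1057]
orientation: [[-0.999, -0.049, -0.001], [-0.049, 0.999, 0.0], [0.001, 0.0, -1.0]]
force: [0.1, -0.7, 1.4]
finger_gap: 0.0138
```

```bash
cat > st.py <<'E'
from h import *
s=env.sense(); O=s['orientation']; print(s['eef_pos'],s['force'],s['torque'].round(2),np.degrees(np.arctan2(O[1,1],O[0,1])),s['finger_gap'])
E
python3 st.py
```

```text
[ 0.53413904 -0.04986515  0.10568144] [ 0.12721827 -0.72007376  1.35021998] [-0.04  0.13  0.02] 92.80151944853392 0.01377192787802188
```

Request:
{"method": "carry_out", "body": {"series": [[0,0,0,0,0,0,1],[0,0,0,0,0,0,1],[0,0,0,0,0,0,1],[0,0,0,0,0,0,0]]}}

```text
time: 24.2
eef_pos: [0.5342, -0.05, 0.1057]
orientation: [[-1.0, 0.003, -0.0], [0.003, 1.0, -0.0], [0.0, -0.0, -1.0]]
force: [-1.5, -0.6, 2.0]
finger_gap: 0.0138
```

```bash
python3 st.py
```

```text
[ 0.53420159 -0.04996441  0.10571006] [-1.4998208  -0.57952888  2.00803426] [-0.11  0.26  0.34] 89.83277013869551 0.013809037358375848
```

Torque is starting to rise, so I'll press a little further against the stop.

Request:
{"method": "carry_out", "body": {"series": [[0,0,0,0,0,0,1.5],[0,0,0,0,0,0,1.5],[0,0,0,0,0,0,0]]}}

```text
time: 24.5
eef_pos: [0.5344, -0.05, 0.1057]
orientation: [[-0.998, 0.056, 0.0], [0.056, 0.998, -0.0], [-0.0, -0.0, -1.0]]
force: [-1.1, -1.0, 1.9]
finger_gap: 0.0144
```

```bash
python3 st.py
```

```text
[ 0.53442749 -0.04995324  0.10571812] [-1.08481374 -1.04976266  1.89985646] [-0.11  0.23  0.53] 86.7853946103958 0.014364166387355682
```

Request:
{"method": "carry_out", "body": {"series": [[1,0,0,0,0,0,0],[1,0,0,0,0,0,0],[1,0,0,0,0,0,0],[1,0,0,0,0,0,0],[1,0,0,-0.02,0,0,0]]}}

```text
time: 25.0
eef_pos: [0.5326, -0.0493, 0.1238]
orientation: [[-0.998, 0.057, -0.005], [0.057, 0.998, 0.002], [0.005, 0.002, -1.0]]
force: [0.4, 1.4, -0.8]
finger_gap: 0.0464
```

Request:
{"method": "carry_out", "body": {"series": [[1,0,0,-0.03,0,0,0],[1,0.03,0,-0.01,0,0,0],[1,0.04,0,-0.01,0,0,0],[1,0.02,0,-0.02,0,0,0],[1,0,0,-0.01,0,0,0]]}}

```text
time: 25.5
eef_pos: [0.4416, -0.0439, 0.2065]
orientation: [[-0.998, 0.057, -0.002], [0.057, 0.998, 0.001], [0.002, 0.001, -1.0]]
force: [1.1, 0.3, -0.2]
finger_gap: 0.0838
```

Request:
{"method": "carry_out", "body": {"series": [[1,0,0,-0.02,0,0,0],[1,0,0,0,0,0,0],[1,0,0,0,0,0,0],[1,0,0,0,0,0,0]]}}

```text
time: 25.9
eef_pos: [0.4447, -0.0448, 0.2249]
orientation: [[-0.998, 0.056, -0.001], [0.056, 0.998, 0.0], [0.001, 0.0, -1.0]]
force: [-0.1, 0.5, -0.9]
finger_gap: 0.0869
```

```bash
python3 st.py; python3 - <<'E'
from h import *
t=grab('top'); s=grab('scene'); w=grab('wrist')
P=np.vstack([cloud(x).reshape(-1,3) for x in(t,w,s)]); 
for n,g in(('top',t),('wrist',w),('scene',s)):
    P=cloud(g).reshape(-1,3); k=P[(np.hypot(P[:,0]-.534,P[:,1]+.05)<.028)&(P[:,2]>.128)&(P[:,2]<.143)]
    if len(k)>5: print(n,len(k),np.percentile(k[:,2],[50]),cv2.minAreaRect(k[:,:2].astype(np.float32)))
A=cv2.resize(s['im'][215:305,300:420],(480,360),interpolation=cv2.INTER_CUBIC); B=cv2.resize(topdown(w,(.51,-.05),.097,.06),(360,360))
cv2.imwrite('pics/fin.png',np.hstack([A,B]))
# bystanders moved?
t0=dict(np.load('top0.npz'))['im']; d=cv2.absdiff(t0,t['im']).max(2); d=cv2.blur(d,(5,5)); m=(d>40).astype(np.uint8)
n,l,stt,c=cv2.connectedComponentsWithStats(m); print([(stt[i,4],c[i].round().tolist()) for i in range(1,n) if stt[i,4]>25])
E
```

```text
[ 0.44468845 -0.04478943  0.22489916] [-0.09469838  0.4608797  -0.93605818] [ 0.02  0.03 -0.01] 86.78579842694128 0.08691666439344596
wrist 206 [0.13621023] ((0.5332964062690735, -0.048824504017829895), (0.013933529146015644, 0.03954727202653885), 87.24586486816406)
scene 68 [0.13380559] ((0.5322478413581848, -0.05428607389330864), (0.01317510660737753, 0.043238814920186996), 89.41104125976562)
[(np.int32(26606), [379.0, 336.0]), (np.int32(268), [190.0, 234.0]), (np.int32(221), [330.0, 364.0]), (np.int32(1644), [15.0, 395.0]), (np.int32(28), [303.0, 374.0]), (np.int32(1592), [205.0, 470.0])]
```

View pics/fin.png

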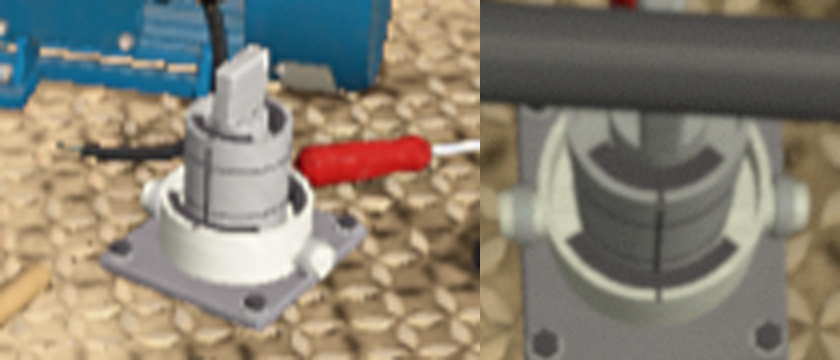

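```bash
python3 -c "
from plant import env
print(env.close_job())"
```

```text
the job is handed in; nothing more can be done
None
```

The pump strainer is assembled and handed in at about 26 s. The strainer stage is locked in the larger base and the cap is locked in the stage. The gripper is open and clear of everything.

**What I did:** I set the stage into the base and turned it clockwise in two grips, about 85–90° in all, until it met firm resistance (about 1.5 N·m). I gripped the cap by its bar ends to keep the hand clear of the lever. After setting it in and starting the turn, I re-gripped it across the 14 mm and turned it until the torque rose and the pads began to slip.

**Last checks:**
- **Stage:** its top measured 97.5 mm after locking (97 mm expected). In the last pictures its upright line stands over the base's index line.
- **Cap:** its top measured 136.2 mm in the wrist view (136 mm expected). The scene camera, with few points on the cap, read 133.8 mm.
- **Cap yaw:** the bar measured about −3° in the wrist view, where the gripper hid part of it, and about −1° in the scene view. The stage measured about +1.5–2°. I put that few-degree disagreement down to measurement error and play at the stop.
- **Bystanders:** comparing the first and last top views, the only change I saw on the open bench was the missing cap. The arm hid part of the near side, including the drift, so those things are not confirmed, but I saw no sign of contact with any of them.

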